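Make up a membrane cell in the bench press: spacer, half-cell, four clicks, hold

ROBOT

A 6-joint arm with a two-finger parallel gripper is mounted at the origin on a cart in front of the work surface, level with it; the furniture and walls round the work are solid. World frame = base frame: x ahead of the robot, y to its left, z up, the work surface at z = 0. Lengths are in m, angles in rad, forces in N, time in s.
With the tool pointing down it reaches from about 0.425 to 0.95 m from the base axis. Payload 3.5 kg.
Tool frame: the origin (TCP) lies at the very end of the fingers, on their centre line; the grasp point (between the pads) lies ctrl.tcp_to_grasp behind it (ctrl.tcp_to_grasp is the distance from the TCP to the grasp point, in m); z points along the fingers, y is the line along which they close (so a half turn about z gives the same grasp; the last joint's range is limited). The gripper opens to 85 mm and grips with 20 to 120 N. Pads are 22 mm wide; open, the fingers measure 114 mm over their backs; the gripper's body (76 mm by 85 mm) begins 54 mm behind the grasp point. The pads swing forward as they close: fully open they stand 13 mm farther back than shut.
Start: joints at [1.05, 0.286, 1.577, -0, 1.279, -0.15], TCP at [0.245, 0.629, 0.231] pointing down, gripper open.
Joint ranges: [-2.77, 2.77], [-0.9, 2.22], [0.21, 2.48], [-1.53, 4.67], [0.24, 2.81], [-2.84, 2.84]. Speed limits (rad/s): [2.79, 2.79, 3.14, 3.14, 3.14, 3.14].

INTERFACE

Orientations are given as a unit quaternion [x, y, z, w].
In Python, from plant import ctrl gives the robot as it stands.
- The arm moves only by the shell command python3 -m inch 'ROWS' [FORCE]. ROWS is JSON, a list of rows, each an object with "slide": the shift along the tool's x, y, z in cm, a list of three; "turn": the turn about the tool's z in rad; "grip": the finger opening in cm, from 0 to 8.54. A call has 1 to 20 rows; each row is the pose to reach, as a shift and turn from the pose commanded when the call began, along the tool's axes at that moment; what a row does not reach only later rows make up. A row lasts 1/10 s, in which the tool goes at most 50 mm and 8.59 degrees, less where a joint would pass 70% of its speed; a pose out of reach is approached as far as the arm can. A call with a gripper value outside its range is refused whole. The fingers move at their own pace and stop on an object; FORCE is the grip in N (left out, the last holds). Time passes only in rows, so rows that repeat a pose let the fingers close. It gives the time, the measured TCP pose, the force, the opening and the grip force at its end, in the units of the state.
- ctrl.get_state(): the state, without advancing time (a new reading comes with each control period).
- ctrl.read_camera(name): name is "scene" or "side" or "wrist"; returns (picture, depth): 400x640x3 uint8, red, green, blue; 400x640 float32, m along the optical axis (not along the pixel's ray), 0 where there is no reading.
- ctrl.camera_info(name): a dict with "K" (3x3 intrinsics, pixels), "camera_from_world" (4x4, takes a point from world to camera coordinates); the wrist camera has in their place "T_tool_cam" (4x4, takes a point from camera to tool coordinates, whose origin is the TCP and whose axes are the flange's). Camera axes: x right, y down, z forward; pixel columns grow to the right and rows downward; lengths in m; the calibration is good to about 2 mm. A picture is of the moment at which its call begins: read the wrist's pose just before it. camera_info takes no time and is no camera call.
- ctrl.sign_off(): hands the job in; it is judged then, once.
The state is a dict: "time": time; "qpos": joint angles; "dq": joint speeds; "joint_efforts": joint torques, N m; "eef_pos": TCP position; "tcp_rot": TCP orientation; "contact_force": force on the tool from outside, world axes, zero at the start; "wrist_torque": the same for the moment, N m; "opening": opening from 0.0 (shut) to 1.0 (fully open); "finger_force": force on a finger pad.
Only numpy, scipy, OpenCV 4.12 (cv2) and the standard library are available. Lean on these libraries where they do the work, as an engineer would, in place of code of your own. Each camera call takes 0.05 s, during which the arm holds its last target. There are 200 camera calls.

TASK

Make up the membrane test cell in the small press: take the thin spacer from the drip rack and hang it by its lugs on the press rails next to the fixed half-cell, then hang the thick loose half-cell on the rails behind it, and let go of both. Then take the lever by its upright handle and swing it clockwise (seen from above) exactly four clicks, never a fifth, so that the sprung pad squeezes the pack; the lever springs back if let go, so finish while still holding the handle at the fourth click. Do not shift the bottles standing between the rack and the press.

Things in the scene. Friction and masses are not known exactly. Their poses are not given: they have to be found in the camera images.
- press: Grey bench press, fixed; base 237 x 100 x 12 mm. Origin: underside of base on the press axis. x = press axis toward the fixed head (far end), y across, z up. Crosshead with sprung pad (top z = 76 mm), open bay, then fixed half-cell and head (x = 78 to 116 mm, tops z = 78 mm). Side rails 12 mm wide, centred y = -39 and +39 mm, tops z = 80 mm, 66 mm clear between, from x = 5 to 95 mm.
- press_bay (a point): Point on the press axis in the face of the fixed half-cell, level with the rail tops (80 mm up); axes as the press. The open bay is 36 mm long: from x = 0 (fixed half-cell) back to x = -36 mm (pad). A part hung square in it has its origin at y = 0 (6 mm side play each way), z = 0.
- press_pad: Aluminium pressure pad, 10 x 56 x 56 mm, on four springs (together 1.3 N per mm) in front of the crosshead; advances 6.4 mm toward the fixed head a click and meets the pack of 19 mm (spacer and half-cell) between the second and third click. Origin and axes as the press while open.
- lever_angle (a joint): Lever angle, rad: 0 parked, grows clockwise seen from above, end stop 1.0. A sprung pawl clicks over pins: it drops into notches at 0.16, 0.32, 0.48, 0.64 (fourth click); top of the fifth pin 0.72. At the handle the resistance jumps by 4 to 7 N on entering each notch, then fades to the next (2 to 10 N; to 15 N with the pack squeezed). It springs back to 0 if let go.
- press_lever: The lever: steel hub with toothed index plate, flat arm (top 89 mm above the worktop) and, on its end 110 mm from the pivot axis, an upright black round handle, 21 mm wide and 56 mm tall. Origin: on the upright pivot axis at worktop level; z up; the frame turns with the lever. Nothing within 50 mm of the handle stands higher than its foot.
- handle_top (a point): Centre of the top of the handle, 145 mm above the worktop.
- rack: Steel drip rack, 150 x 94 mm, fixed, at the right: two rails like the press's (12 mm wide, centred at y = -39 and +39 mm, tops z = 78 mm) along its x axis, which runs roughly from right to left. The two loose parts hang on it about 72 mm apart, in either order. Origin: centre of its underside. Glassware up to 300 mm tall stands 50 mm and more behind it.
- spacer: Thin white separator plate with grid window, 40 g. Body 5 thick (x) x 54 wide (y), z = -60 to +6 mm, lower corners bevelled; hangs by a lug at each upper side (88 mm over both). Origin: middle, level with the lugs' undersides (on the rail tops when hung); x through the thickness, y along the lugs, z up. Grip tab in the middle 8 thick x 24 wide, up to z = +32 mm. Either face may look to the head
- halfcell: Thick grey plastic half-cell, about 0.13 kg. Body 14 thick (x) x 54 wide (y), z = -60 to +6 mm, lower corners bevelled; hangs by a lug at each upper side (88 mm over both). Origin and axes as for the spacer. Tall grip tab in the middle, 10 thick x 24 wide, up to z = +66 mm. Either face may look to the spacer.
- reagent_a: Amber stoppered reagent bottle, 52 mm wide, 97 mm tall, bystander; origin at its foot.
- reagent_b: Amber stoppered reagent bottle, 56 mm wide, 109 mm tall, bystander; origin at its foot.
- pe_bottle: Small white polythene bottle, 52 mm wide, 100 mm tall, bystander; origin at its foot.
Mind the look-alikes: they are no part of the job. There is more than one size of the halfcell; the one meant has the size given above.

How it is judged:
On the way, in this order (a step that is already met when the one before it is completed fails the run):
1. the spacer hangs released on the press rails next to the fixed half-cell, the lever parked (x of spacer in the frame of press_bay between -0.022 and 0.001 m and y of spacer in the frame of press_bay between -0.009 and 0.009 m and z of spacer in the frame of press_bay between -0.003 and 0.003 m and contact force between the fingers and spacer below 0.1 N and value of joint lever_angle below 0.08 rad), for 0.2 s.
2. the loose half-cell hangs released behind it on the rails, the lever still parked (all of step 1 and x of halfcell in the frame of press_bay between -0.034 and -0.008 m and y of halfcell in the frame of press_bay between -0.009 and 0.009 m and z of halfcell in the frame of press_bay between -0.003 and 0.003 m and contact force between the fingers and halfcell below 0.1 N), for 0.2 s.
At the end, for the whole second after the job is handed in: Lever still at the fourth click (0.58 to 0.70 rad), held by the fingers on its handle (over 2 N); spacer and half-cell on the rails (3 mm), free of the fingers, flat (0.06 rad) against each other and the fixed half-cell (2 mm), the pad squeezing them with over 6 N (value of joint lever_angle between 0.58 and 0.7 rad and velocity of joint lever_angle between -0.15 and 0.15 rad/s and contact force between the fingers and press_lever above 2 N and x of spacer in the frame of press_bay between -0.0045 and -0.001 m and y of spacer in the frame of press_bay between -0.009 and 0.009 m and z of spacer in the frame of press_bay between -0.003 and 0.003 m and contact force between the fingers and spacer below 0.1 N and x of halfcell in the frame of press_bay between -0.0145 and -0.0095 m and y of halfcell in the frame of press_bay between -0.009 and 0.009 m and z of halfcell in the frame of press_bay between -0.003 and 0.003 m and contact force between the fingers and halfcell below 0.1 N and angle between each of spacer, halfcell's own z axis and vertical below 0.06 rad and angle between the x axis of each of spacer, halfcell and the x axis of press, either way round below 0.06 rad and contact force between press_pad and halfcell above 6 N and contact force between spacer and halfcell above 4 N); the arm keeps its last pose, push and grip.
It fails at once if the lever passes the fifth click (value of joint lever_angle above 0.75 rad).
It fails at once if one of the three bottles between rack and press is shifted by more than 30 mm (distance of any of reagent_a, reagent_b, pe_bottle from where it was at the start of the episode above 0.03 m).
It also fails if it takes over 72 s, if anything falls off the work surface, if the arm or the gripper's body presses on something with over 40 N, if the wrist force passes 120 N, or if a joint passes its speed limit or range.

## Working session

There is one attempt and no reset: what is moved stays moved. The work goes in short steps, Python scripts to look and compute and a shell command to move; the robot and the scene stay as the last step left them, time stands still between calls to the robot, and variables do not carry over. Pictures are saved under pics/ and viewed, at most 10 in all, crops included, and the job is handed in when it is done.

```bash
mkdir -p pics; ls; cat > h.py <<'E'
from plant import ctrl
import numpy as np, cv2
from scipy.spatial.transform import Rotation as R
def snap(name,fn):
    s=ctrl.get_state(); im,d=ctrl.read_camera(name); i=ctrl.camera_info(name)
    if name=="wrist":
        T=np.eye(4);T[:3,:3]=R.from_quat(s['tcp_rot']).as_matrix();T[:3,3]=s['eef_pos'];W=T@np.array(i['T_tool_cam'])
    else: W=np.linalg.inv(np.array(i['camera_from_world']))
    np.savez(''+fn+'.npz',im=im,d=d,K=np.array(i['K']),W=W)
    cv2.imwrite(f'pics/{fn}.png',im[:,:,::-1])
class V:
    def __init__(s,fn):
        z=np.load(''+fn+'.npz'); s.im,s.d,s.K,s.W=z['im'],z['d'],z['K'],z['W']
        v,u=np.mgrid[:400,:640]; d=s.d
        P=np.stack([(u-s.K[0,2])/s.K[0,0]*d,(v-s.K[1,2])/s.K[1,1]*d,d],-1)
        s.P=P@s.W[:3,:3].T+s.W[:3,3]
    def ray(s,u,v,z):
        r=s.W[:3,:3]@np.array([(u-s.K[0,2])/s.K[0,0],(v-s.K[1,2])/s.K[1,1],1]);o=s.W[:3,3]
        return o+r*(z-o[2])/r[2]
    def proj(s,p):
        c=np.linalg.inv(s.W)@np.append(p,1); q=s.K@c[:3]; return q[:2]/q[2]
E
python3 - <<'E'
from h import *
s=ctrl.get_state(); print(s, ctrl.tcp_to_grasp)
for n in("scene","side"): snap(n,n+"0"); print(np.load(n+'0.npz')['W'].round(3).tolist())
E
```

```text
pics
{'time': 0.0, 'qpos': array([ 1.04996167e+00,  2.87182771e-01,  1.57817736e+00, -6.64267653e-06,
        1.27862953e+00, -1.50007746e-01]), 'dq': array([ 0.00078286, -0.00098874, -0.0005342 , -0.00024952, -0.00096205,
        0.00067419]), 'joint_efforts': array([-2.58500349e-04, -4.05972898e+01, -2.92631543e+01, -3.98817321e-06,
        5.79212996e-03, -2.63483422e-06]), 'eef_pos': array([0.24425497, 0.62854398, 0.2299356 ]), 'tcp_rot': array([ 1.84351844e-01,  9.82859584e-01, -1.13275988e-03, -3.91505577e-04]), 'contact_force': array([-0.78267296, -0.14264163, -0.4014309 ]), 'wrist_torque': array([-0.01991709,  0.02651896, -0.0155735 ]), 'finger_force': 0.0, 'opening': 1.0022884047108471} 0.0187
[[0.559, -0.637, 0.53, -0.399], [-0.829, -0.441, 0.344, -0.516], [0.015, -0.632, -0.775, 1.454], [0.0, 0.0, 0.0, 1.0]]
[[0.947, -0.113, 0.302, 0.065], [-0.321, -0.41, 0.854, -1.157], [0.028, -0.905, -0.424, 0.73], [0.0, 0.0, 0.0, 1.0]]
```

View pics/scene0.png

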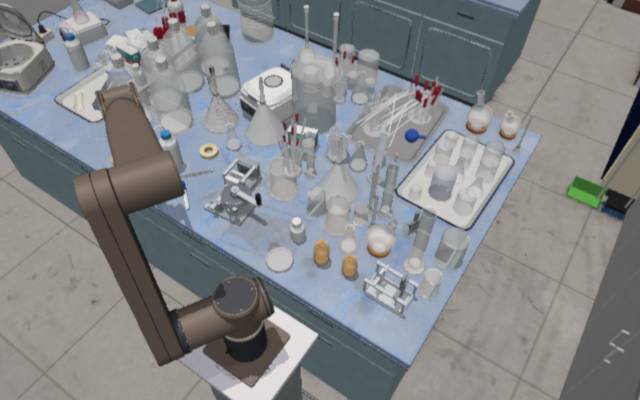

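View pics/side0.png

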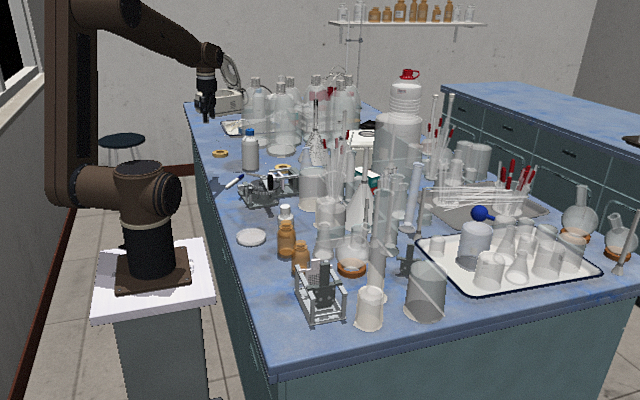

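The scene view shows the rack at about (390,288), the press at (238,195), the lever handle (black) at (258,199), amber bottles at (321,252) and (349,266), and the PE bottle at (297,230). Next are enlarged crops.

```bash
python3 - <<'E'
from h import *
a=V('scene0');b=V('side0')
def crop(im,x,y,w,h,s): return cv2.resize(im[y:y+h,x:x+w,::-1],None,fx=s,fy=s,interpolation=cv2.INTER_CUBIC)
A=crop(a.im,195,145,80,90,5); B=crop(a.im,355,255,80,60,5); C=crop(b.im,285,245,80,90,5)
o=np.zeros((600,800,3),np.uint8); o[:450,:400]=A; 
o[:300,400:]=B; o[300:600,400:]=C[60:360]
cv2.imwrite('pics/c1.png',o)
for p in [(321,252),(349,266),(297,230),(258,199),(240,195),(390,287)]: print(p,a.P[p[1],p[0]].round(3),a.ray(*p,.08).round(3))
E
```

```text
(321, 252) [ 0.359 -0.028  0.081] [ 0.359 -0.027  0.08 ]
(349, 266) [ 0.368 -0.13   0.075] [ 0.366 -0.131  0.08 ]
(297, 230) [0.393 0.094 0.067] [0.386 0.089 0.08 ]
(258, 199) [0.384 0.249 0.136] [0.417 0.281 0.08 ]
(240, 195) [0.389 0.338 0.091] [0.395 0.345 0.08 ]
(390, 287) [ 0.419 -0.263 -0.001] [ 0.373 -0.277  0.08 ]
```

View pics/c1.png

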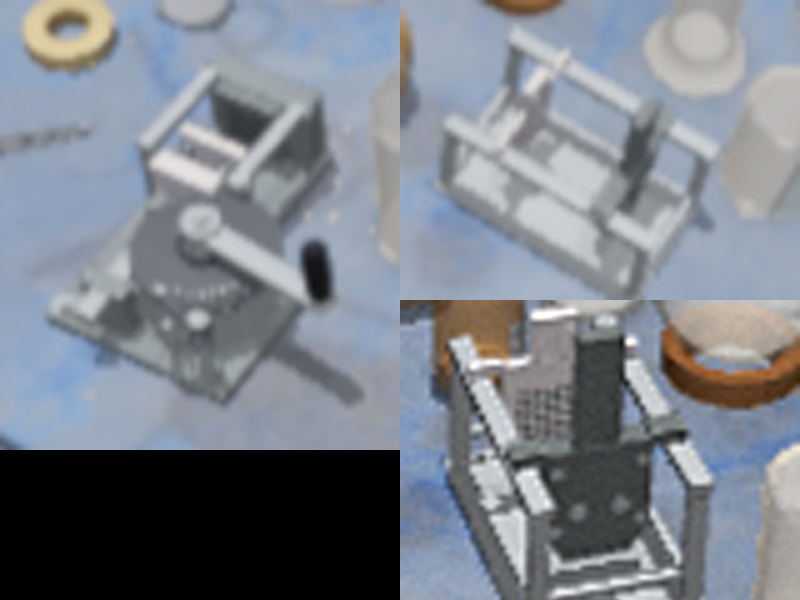

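The crop shows the press with the pad toward the lever and the fixed head at the upper right. The lever arm points to the right. On the rack, the white spacer is at the left end (crop ~ (520,110)) and the dark half-cell at the right end (crop ~ (640,140)).

```bash
python3 - <<'E'
from h import *
a=V('scene0')
A=lambda x,y:(x/5+195-.4,y/5+145-.4); B=lambda x,y:((x-400)/5+355-.4,y/5+255-.4)
def s(n,p,z): q=a.ray(*p,z); print(n,q.round(3)); return q
l1=s('Lfar',A(214,72),.08);l0=s('Lnear',A(148,140),.08);r1=s('Rfar',A(302,108),.08);r0=s('Rnear',A(236,184),.08)
for p,q in((l0,l1),(r0,r1)): print(np.linalg.norm(q-p),np.arctan2(*(q-p)[[1,0]]))
b0=s('b0',B(513,35),.078);b1=s('b1',B(713,152),.078);f0=s('f0',B(450,122),.078);f1=s('f1',B(652,243),.078)
for p,q in((b1,b0),(f1,f0)): print(np.linalg.norm(q-p),np.arctan2(*(q-p)[[1,0]]))
print((b0+b1+f0+f1)/4)
s('handle',A(316,245),.145); s('pivot',A(200,222),.095)
# handle cloud, halfcell tab cloud
P=a.P
m=(P[...,2]>.105)&(P[...,2]<.16)&(np.abs(P[...,0]-.385)<.06)&(np.abs(P[...,1]-.25)<.06); print('handle',m.sum(),P[m].mean(0))
m=(P[...,2]>.115)&(P[...,2]<.16)&(np.abs(P[...,0]-.38)<.07)&(np.abs(P[...,1]+.28)<.09); print('tab',m.sum(),P[m].mean(0),P[m].min(0),P[m].max(0))
E
```

```text
Lfar [0.526 0.468 0.08 ]
Lnear [0.445 0.463 0.08 ]
Rfar [0.535 0.39  0.08 ]
Rnear [0.449 0.382 0.08 ]
0.08135234256809865 0.06171434215596599
0.086863844996097 0.09374886048815992
b0 [ 0.433 -0.197  0.078]
b1 [ 0.429 -0.343  0.078]
f0 [ 0.354 -0.196  0.078]
f1 [ 0.352 -0.341  0.078]
0.14630235659394872 1.5471202926970562
0.14495643461195185 1.5527636380551695
[ 0.39180589 -0.26943736  0.078     ]
handle [0.397 0.259 0.145]
pivot [0.397 0.37  0.095]
handle 60 [0.38898694 0.25392325 0.13051043]
tab 46 [ 0.38472925 -0.30459697  0.13629886] [ 0.37488614 -0.31225887  0.11556924] [ 0.39893001 -0.2325367   0.15077503]
```

```bash
python3 - <<'E'
from h import *
P=np.concatenate([V(f).P[V(f).d>0] for f in('scene0','side0')])
g={}
for x,y,z in P:
    if .25<x<.75 and -.45<y<.7 and .0<z<.5:
        k=(int((x-.25)/.05),int((y+.45)/.05)); g[k]=max(g.get(k,0),z)
print('y\\x ',*[f'{.25+.05*i:.2f}' for i in range(10)])
for j in range(22,-1,-1): print(f'{-.45+.05*j:+.2f}',*[f'{g.get((i,j),-.01)*100:4.0f}' for i in range(10)])
print(ctrl.camera_info('wrist')['T_tool_cam'])
E
```

```text
y\x  0.25 0.30 0.35 0.40 0.45 0.50 0.55 0.60 0.65 0.70
+0.65   34    0   18   21    1    3    2    3   11   12
+0.60   50   50    2    1    2    3    3   11    1    2
+0.55   50    2    2    2    1    2    5   12    3   11
+0.50   50    2    1    1    1    1    1    2    5   16
+0.45    2    2    2    9    9    9    1    1    4   12
+0.40    1    7    7    9    8    9    8    1    1    1
+0.35    1    8   11   10    9    9    8   21   24    1
+0.30    1    8   10    9    1   14   25   25   27    8
+0.25    1    1   15   14   11   14   25   25   27    9
+0.20    1    1   15   14    1   15   14    2   24    1
+0.15    1    1    1    1    1    9    1    7    7    1
+0.10    2    3   10   11    1   10   10   13   27   -1
+0.05    3    2   11   11    1   13   10   13   26   10
+0.00    3    2    8    1   13   13   13    4    5    2
-0.05    1    8   12    6   12   13   12   22   22   21
-0.10    1    1    7    6   11    2   20   23   26    1
-0.15    1    1   11   10   11   12   18    2   26    1
-0.20    1    8    8    8   11   17   16    5    1    3
-0.25    1   10   12   11    6   16    8    6   10    5
-0.30    1    9    8    8    1   30   30    1    1    3
-0.35    1    9   15   14   10   31   30   13   13    3
-0.40    1    1    1    9   10    9   14   14   14    2
-0.45    1    1    1    1    9    1   13   13   13    1
[[ 1.64976132e-04 -9.55898768e-01 -2.93696301e-01  7.39920542e-02]
 [ 9.99999542e-01  4.34489736e-04 -8.52418454e-04 -4.01098477e-04]
 [ 9.42433779e-04 -2.93696026e-01  9.55898403e-01 -1.41861892e-01]
 [ 0.00000000e+00  0.00000000e+00  0.00000000e+00  1.00000000e+00]]
```

```bash
python3 -m inch '[{"slide":[-4,-2,-5],"turn":0,"grip":4.5},{"slide":[-8,-4,-10],"turn":0,"grip":4.5},{"slide":[-12,-5,-10],"turn":0,"grip":4.5},{"slide":[-16,-7,-10],"turn":0,"grip":4.5},{"slide":[-20,-9,-10],"turn":0,"grip":4.5},{"slide":[-24,-11,-10],"turn":0,"grip":4.5},{"slide":[-26.8,-12,-10],"turn":0,"grip":4.5},{"slide":[-26.8,-12,-10],"turn":0,"grip":4.5},{"slide":[-26.8,-12,-10],"turn":0,"grip":4.5},{"slide":[-26.8,-12,-10],"turn":0,"grip":4.5}]' 40
python3 -c "
from h import *
snap('wrist','w1')"
```

```text
time: 1.1
eef_pos: [0.45, 0.4208, 0.3309]
tcp_rot: [0.184, 0.983, -0.0, -0.0]
contact_force: [0.5, 0.6, -0.5]
opening: 0.526
finger_force: 0.0
```

View pics/w1.png

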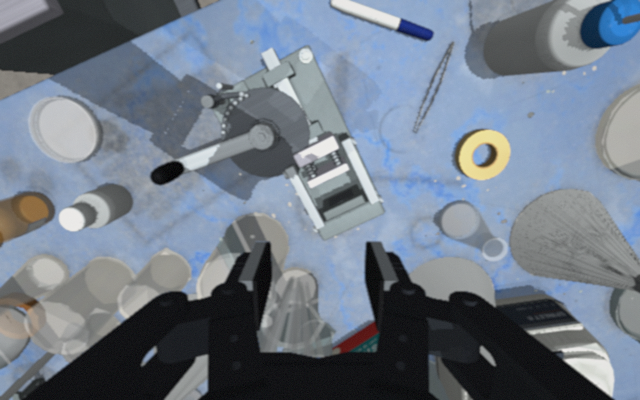

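The wrist view shows the press at (320,180), the lever pivot at (262,136) and the handle at (168,172). I'll enlarge it.

```bash
python3 -c "
from h import *
a=V('w1'); cv2.imwrite('pics/c2.png',cv2.resize(a.im[100:250,260:400,::-1],None,fx=4,fy=4,interpolation=cv2.INTER_CUBIC))
P=a.P
for z0,z1 in((.076,.084),(.135,.155)):
    m=(P[...,2]>z0)&(P[...,2]<z1)&(a.d>0); m[:, 400:]=0; m[240:]=0
    v,u=np.where(m); print(z0,m.sum(),P[m].min(0),P[m].max(0),P[m].mean(0),u.min(),u.max(),v.min(),v.max())
"
```

```text
0.076 3467 [ 0.33136197 -0.0131023   0.07600033] [0.55462469 0.47755034 0.08399086] [0.48815163 0.38613422 0.07820749] 0 383 95 239
0.135 260 [0.38585432 0.25020929 0.13500415] [0.40432432 0.26766005 0.14490598] [0.39491626 0.26091124 0.14118786] 150 168 168 185
```

View pics/c2.png

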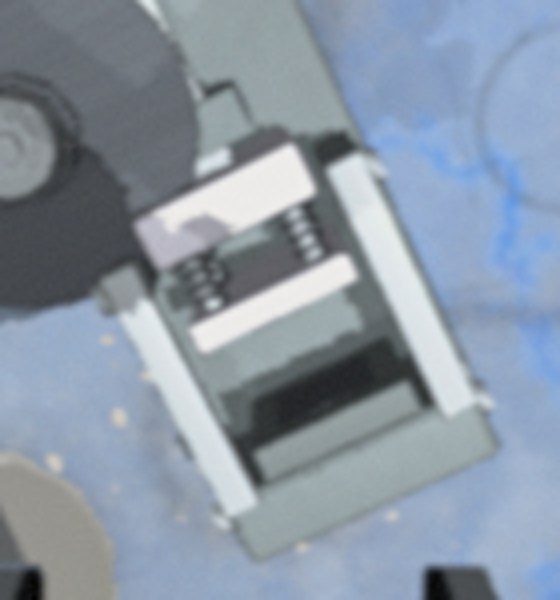

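The enlargement shows the rail far ends at crop (244,509) and (461,405), the right rail's near end at (346,160), the fixed half-cell's face edge from (252,458) to (410,382), and the pad as a white strip at (275,300).

```bash
python3 -c "
from h import *
a=V('w1')
f=lambda x,y,z:a.ray(x/4+260-.375,y/4+100-.375,z)
lf=f(244,509,.08);rf=f(461,405,.08);rn=f(346,160,.08)
print(lf,rf,rn,np.linalg.norm(rf-lf),np.linalg.norm(rf-rn))
ax=rf-rn;print('rail ang',np.arctan2(ax[1],ax[0]))
cr=rf-lf;print('cross ang',np.arctan2(cr[1],cr[0])-np.pi/2)
f1=f(252,458,.078);f2=f(410,382,.078);h1=f(258,558,.078);h2=f(497,448,.078)
p1=f(198,340,.076);p2=f(352,270,.076)
for q in(f1,f2,h1,h2,p1,p2):print(q)
th=np.arctan2(cr[1],cr[0])-np.pi/2; 
c=(lf+rf)/2; e=np.array([np.cos(th),np.sin(th),0])
for n,q in(('face',(f1+f2)/2),('headend',(h1+h2)/2),('padfront',(p1+p2)/2)): print(n,(q-c)@e*1000+95)
print('bay',c-e*.017, 'origin',c-e*.095)
print(a.P[[140,225,219],[348,324,373]])
P=a.P
m=(P[...,2]>.142)&(P[...,2]<.15)&(a.d>0);m[:,400:]=0;m[240:]=0
print('handle',P[m].min(0),P[m].max(0)); print('pivot',f(15,150,.095))
"
```

```text
[0.53450311 0.39099245 0.08      ] [0.52606626 0.46865235 0.08      ] [0.43943433 0.46060474 0.08      ] 0.07811684490619841 0.08700491494491074
rail ang 0.0926285214082383
cross ang 0.10821411861374597
[0.51950194 0.39956939 0.078     ]
[0.51355944 0.45596802 0.078     ]
[0.55343615 0.38873497 0.078     ]
[0.54499993 0.47507282 0.078     ]
[0.47662629 0.39758334 0.076     ]
[0.47293745 0.45094813 0.076     ]
face 81.10465028464444
headend 114.04741479634431
padfront 39.221705675114336
bay [0.51338413 0.42798635 0.08      ] origin [0.43584038 0.41956211 0.08      ]
[[4.40905415e-01 4.62627022e-01 7.85020060e-02]
 [5.34478025e-01 3.95784072e-01 7.78068273e-02]
 [5.82889282e-01 4.60925450e-01 1.60380723e-04]]
handle [0.38783571 0.25203886 0.14200939] [0.40231838 0.26619503 0.14490598]
pivot [0.39979171 0.3714598  0.095     ]
```

```bash
python3 -m inch '[{"slide":[-2,-4.5,0],"turn":0,"grip":4.5},{"slide":[-4,-9,0],"turn":0,"grip":4.5},{"slide":[-6,-13.5,0],"turn":0,"grip":4.5},{"slide":[-8,-18,0],"turn":0,"grip":4.5},{"slide":[-9.7,-22.5,0],"turn":0,"grip":4.5},{"slide":[-11.4,-27,0],"turn":0,"grip":4.5},{"slide":[-13,-31.5,0],"turn":0,"grip":4.5},{"slide":[-14.8,-36,0],"turn":-0.1,"grip":4.5},{"slide":[-16.3,-40,0],"turn":-0.2,"grip":4.5},{"slide":[-17.5,-44,0],"turn":-0.3,"grip":4.5},{"slide":[-19,-49,0],"turn":-0.35,"grip":4.5},{"slide":[-19.5,-53,0],"turn":-0.35,"grip":4.5},{"slide":[-19.5,-57,0],"turn":-0.35,"grip":4.5},{"slide":[-19.5,-62,0],"turn":-0.35,"grip":4.5},{"slide":[-19.4,-66.5,0],"turn":-0.35,"grip":4.5},{"slide":[-19.4,-66.5,0],"turn":-0.35,"grip":4.5},{"slide":[-19.4,-66.5,0],"turn":-0.35,"grip":4.5},{"slide":[-19.4,-66.5,0],"turn":-0.35,"grip":4.5}]'
python3 -c "
from h import *
print(ctrl.get_state()['qpos'])
snap('wrist','w2')
a=V('w2');c=[a.proj(p) for p in((.43,-.2,.08),(.35,-.34,.08))];print(c)
im=cv2.resize(a.im[50:330,140:500,::-1],None,fx=2.1,fy=2.1,interpolation=cv2.INTER_CUBIC);cv2.imwrite('pics/c3.png',im)"
```

```text
time: 2.95
eef_pos: [0.3914, -0.2686, 0.3314]
tcp_rot: [0.009, 1.0, 0.0, 0.0]
contact_force: [-0.1, 0.1, -0.2]
opening: 0.529
finger_force: 0.0
[-8.15811567e-01 -2.31864165e-01  1.92579662e+00  5.30073255e-04
  1.44774194e+00 -2.36802206e+00]
[array([373.3056327 , 188.53181245]), array([258.3640201 , 126.28405106])]
```

View pics/c3.png

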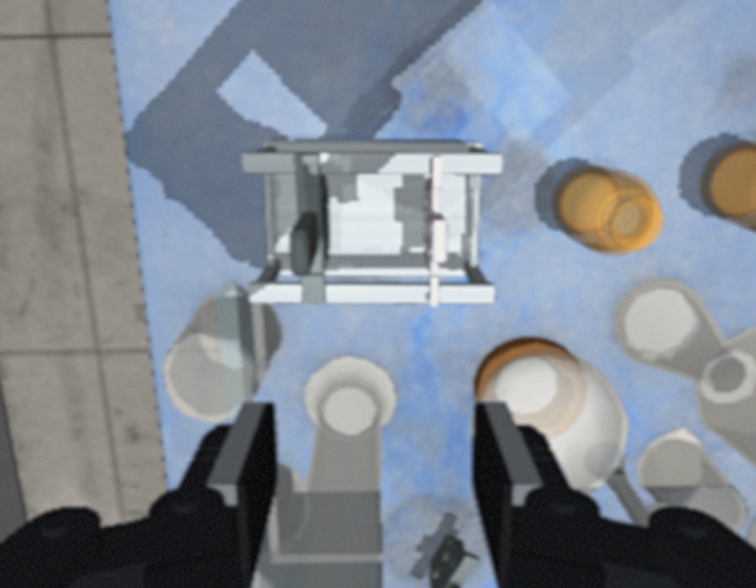

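The crop shows the half-cell with its lugs at (308,155)–(313,300) and its tab at (303,243). The spacer has lugs at (435,155)–(433,303) and its tab at (438,240).

```bash
python3 -c "
from h import *
a=V('w2')
f=lambda x,y,z:a.ray(x/2.1+140-.26,y/2.1+50-.26,z)
for n,p in (('rail',(242,162,.078)),('rail',(501,162,.078)),('rail',(252,294,.078)),('rail',(495,293,.078)),('sp lug',(435,158,.084)),('sp lug',(434,300,.084)),('sp tab',(439,240,.11)),('hc lug',(310,160,.084)),('hc lug',(313,300,.084)),('hc tab',(301,243,.144))): print(n,f(*p).round(4))
P=a.P
def box(n,z0,z1,y0,y1,x0=.33,x1=.45):
    m=(P[...,2]>z0)&(P[...,2]<z1)&(P[...,1]>y0)&(P[...,1]<y1)&(P[...,0]>x0)&(P[...,0]<x1);m[240:]=0
    q=P[m]; print(n,len(q),np.percentile(q,[3,50,97],axis=0).round(4).tolist())
box('hctab top',.139,.15,-.4,-.26);box('sptab top',.104,.115,-.26,-.18);box('hc lug',.082,.088,-.34,-.27,.34,.445);box('sp lug',.082,.088,-.255,-.2,.34,.445)
"
```

```text
rail [ 0.3508 -0.3445  0.078 ]
rail [ 0.3535 -0.1961  0.078 ]
rail [ 0.4295 -0.3444  0.078 ]
rail [ 0.4316 -0.1969  0.078 ]
sp lug [ 0.3501 -0.2344  0.084 ]
sp lug [ 0.4336 -0.2344  0.084 ]
sp tab [ 0.3917 -0.2342  0.11  ]
hc lug [ 0.3499 -0.3049  0.084 ]
hc lug [ 0.4322 -0.3069  0.084 ]
hc tab [ 0.385  -0.3055  0.144 ]
hctab top 201 [[0.379, -0.3117, 0.1401], [0.3897, -0.307, 0.1427], [0.4008, -0.3026, 0.1447]]
sptab top 151 [[0.3813, -0.2383, 0.1061], [0.3916, -0.2349, 0.1087], [0.4037, -0.2302, 0.1104]]
hc lug 569 [[0.3475, -0.3138, 0.0823], [0.375, -0.3063, 0.0846], [0.4323, -0.3007, 0.0866]]
sp lug 189 [[0.35, -0.2375, 0.0823], [0.3773, -0.2345, 0.0846], [0.4348, -0.232, 0.0864]]
```

```bash
python3 -m inch '[{"slide":[0,3.4,0],"turn":0,"grip":4.5},{"slide":[0,3.4,5],"turn":0,"grip":4.5},{"slide":[0,3.4,10],"turn":0,"grip":4.5},{"slide":[0,3.4,14],"turn":0,"grip":4.5},{"slide":[0,3.4,17],"turn":0,"grip":4.5},{"slide":[0,3.4,20],"turn":0,"grip":4.5},{"slide":[0,3.4,22],"turn":0,"grip":4.5},{"slide":[0,3.4,23.5],"turn":0,"grip":4.5},{"slide":[0,3.4,24.3],"turn":0,"grip":4.5},{"slide":[0,3.4,24.3],"turn":0,"grip":4.5},{"slide":[0,3.4,24.3],"turn":0,"grip":0.3},{"slide":[0,3.4,24.3],"turn":0,"grip":0.3},{"slide":[0,3.4,24.3],"turn":0,"grip":0.3},{"slide":[0,3.4,24.3],"turn":0,"grip":0.3},{"slide":[0,3.4,24.3],"turn":0,"grip":0.3},{"slide":[0,3.4,24.3],"turn":0,"grip":0.3}]' 40
```

```text
time: 4.6
eef_pos: [0.3919, -0.2364, 0.0892]
tcp_rot: [0.011, 1.0, -0.0, 0.001]
contact_force: [-0.2, 0.8, 4.9]
opening: 0.08
finger_force: 43.6
```

```bash
python3 -m inch '[{"slide":[0,0,-1],"turn":0,"grip":0.3},{"slide":[0,0,-3],"turn":0,"grip":0.3},{"slide":[0,0,-6],"turn":0,"grip":0.3},{"slide":[0,0,-9],"turn":0,"grip":0.3},{"slide":[0,0,-12],"turn":0,"grip":0.3},{"slide":[0,0,-15],"turn":0,"grip":0.3},{"slide":[0,0,-15],"turn":0,"grip":0.3},{"slide":[0,0,-15],"turn":0,"grip":0.3}]'
python3 -c "
from h import *
print(ctrl.get_state()['qpos'])"
```

```text
time: 5.4
eef_pos: [0.3914, -0.236, 0.2387]
tcp_rot: [0.01, 1.0, -0.0, 0.0]
contact_force: [-0.5, 1.3, -1.1]
opening: 0.082
finger_force: 43.0
[-7.65177964e-01 -2.20362888e-01  2.08331077e+00 -2.17984945e-04
  1.27756576e+00 -2.31502065e+00]
```

```bash
python3 -m inch '[{"slide":[-2.3,4,-1],"turn":0,"grip":0.3},{"slide":[-4.5,8,-2],"turn":0,"grip":0.3},{"slide":[-4.6,12,-2],"turn":0,"grip":0.3},{"slide":[-4.5,16,-2],"turn":0,"grip":0.3},{"slide":[-4.4,20,-2],"turn":0.1,"grip":0.3},{"slide":[-4.3,24,-2],"turn":0.2,"grip":0.3},{"slide":[-4.1,28,-2],"turn":0.3,"grip":0.3},{"slide":[-3.8,32,-2],"turn":0.4,"grip":0.3},{"slide":[-3.5,36,-2],"turn":0.5,"grip":0.3},{"slide":[-3.2,40,-2],"turn":0.62,"grip":0.3},{"slide":[-3,44,-2],"turn":0.74,"grip":0.3},{"slide":[-3.1,48,-2],"turn":0.86,"grip":0.3},{"slide":[-3.3,52,-2],"turn":0.98,"grip":0.3},{"slide":[-3.5,56,-2],"turn":1.1,"grip":0.3},{"slide":[-3.7,60,-2],"turn":1.2,"grip":0.3},{"slide":[-6,63,-1],"turn":1.32,"grip":0.3},{"slide":[-9,66,0],"turn":1.42,"grip":0.3},{"slide":[-10.2,66.5,0],"turn":1.45,"grip":0.3},{"slide":[-10.2,66.5,0],"turn":1.45,"grip":0.3},{"slide":[-10.2,66.5,0],"turn":1.45,"grip":0.3}]'
python3 -c "
from h import *
print(ctrl.get_state()['qpos'],ctrl.get_state()['tcp_rot'])
snap('wrist','w3')
im=cv2.resize(V('w3').im[20:320,150:470,::-1],None,fx=2,fy=2,interpolation=cv2.INTER_CUBIC);cv2.imwrite('pics/c4.png',im)"
```

```text
time: 7.4
eef_pos: [0.5063, 0.4261, 0.2361]
tcp_rot: [0.671, 0.742, -0.002, -0.001]
contact_force: [-0.2, -0.1, 0.2]
opening: 0.082
finger_force: 43.0
[ 5.46536208e-01  2.56250467e-01  1.60443430e+00 -6.40885817e-05
  1.28498888e+00  4.46023509e-01] [ 6.70684207e-01  7.41740204e-01 -1.96456811e-03 -5.52309968e-04]
```

View pics/c4.png

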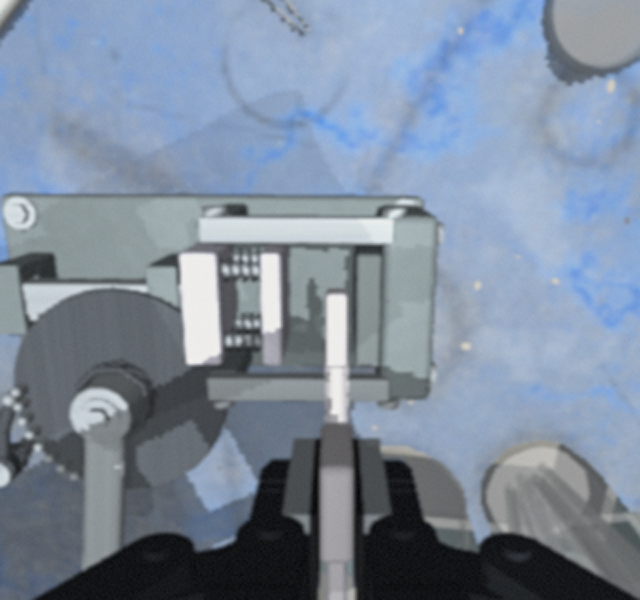

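The view shows the rails level in the picture (aligned): the upper rail's end at crop (392,230), the lower's at (388,389), the face edge at (355,305), the pad front at (283,305), the head end at (436,300), and the spacer held upright at (337,350).

```bash
python3 -c "
from h import *
a=V('w3')
f=lambda x,y,z:a.ray(x/2+150-.25,y/2+20-.25,z)
e=np.array([np.cos(.1),np.sin(.1),0]);n=np.array([-e[1],e[0],0]);t=np.array([.5063,.4261,0]);b=np.array([.513,.428,0])
for k,p in(('Uend 95,39',(392,230,.08)),('Lend 95,-39',(388,389,.08)),('Ubeg 5',(199,230,.08)),('Lbeg',(208,387,.08)),('face 78',(356,305,.078)),('padfront 42',(282,305,.076)),('head116',(436,300,.078)),('lug',(337,293,.235)),('lug',(337,293,.23))):
    q=f(*p); print(k,'rel bay+78: %.1f %.1f'%((q-b)@e*1000+78,(q-b)@n*1000),' rel tcp %.1f %.1f'%((q-t)@e*1000,(q-t)@n*1000))
"
```

```text
Uend 95,39 rel bay+78: 96.5 39.0  rel tcp 25.4 40.2
Lend 95,-39 rel bay+78: 96.6 -38.5  rel tcp 25.4 -37.2
Ubeg 5 rel bay+78: 8.3 38.9  rel tcp -62.8 40.1
Lbeg rel bay+78: 8.0 -37.6  rel tcp -63.2 -36.4
face 78 rel bay+78: 80.5 3.4  rel tcp 9.3 4.6
padfront 42 rel bay+78: 45.1 2.9  rel tcp -26.1 4.1
head116 rel bay+78: 118.4 5.9  rel tcp 47.3 7.1
lug rel bay+78: 71.8 42.7  rel tcp 0.7 43.9
lug rel bay+78: 71.8 41.6  rel tcp 0.7 42.8
```

```bash
python3 -m inch '[{"slide":[0.2,0.2,3],"turn":0,"grip":0.3},{"slide":[0.2,0.2,6],"turn":0,"grip":0.3},{"slide":[0.2,0.2,8],"turn":0,"grip":0.3},{"slide":[0.2,0.2,10],"turn":0,"grip":0.3},{"slide":[0.2,0.2,12],"turn":0,"grip":0.3},{"slide":[0.2,0.2,13.3],"turn":0,"grip":0.3},{"slide":[0.2,0.2,14],"turn":0,"grip":0.3},{"slide":[0.2,0.2,14.3],"turn":0,"grip":0.3},{"slide":[0.2,0.2,14.3],"turn":0,"grip":0.3}]'
```

```text
time: 8.35
eef_pos: [0.5091, 0.429, 0.0959]
tcp_rot: [0.671, 0.742, 0.0, 0.0]
contact_force: [0.4, -0.4, 0.6]
opening: 0.084
finger_force: 43.0
```

```bash
python3 -m inch '[{"slide":[0,0,0.1],"turn":0,"grip":0.3},{"slide":[0,0,0.2],"turn":0,"grip":0.3},{"slide":[0,0,0.2],"turn":0,"grip":0.3},{"slide":[0,0,0.2],"turn":0,"grip":0.3}]'; python3 -m inch '[{"slide":[0,0,0.1],"turn":0,"grip":0.3},{"slide":[0,0,0.2],"turn":0,"grip":0.3},{"slide":[0,0,0.2],"turn":0,"grip":0.3},{"slide":[0,0,0.2],"turn":0,"grip":0.3}]'
```

```text
time: 8.75
eef_pos: [0.5091, 0.4291, 0.0936]
tcp_rot: [0.671, 0.742, 0.0, 0.0]
contact_force: [0.5, -0.5, -0.8]
opening: 0.082
finger_force: 43.0
time: 9.15
eef_pos: [0.5091, 0.429, 0.0914]
tcp_rot: [0.671, 0.742, 0.0, 0.0]
contact_force: [0.3, 0.5, -0.5]
opening: 0.083
finger_force: 43.1
```

```bash
python3 -m inch '[{"slide":[0,0,0.1],"turn":0,"grip":0.3},{"slide":[0,0,0.1],"turn":0,"grip":0.3},{"slide":[0,0,0.1],"turn":0,"grip":0.8},{"slide":[0,0,0.1],"turn":0,"grip":1.0},{"slide":[0,0,0.1],"turn":0,"grip":1.4},{"slide":[0,0,0.1],"turn":0,"grip":1.8},{"slide":[0,0,0.1],"turn":0,"grip":2.2},{"slide":[0,0,0.1],"turn":0,"grip":2.2},{"slide":[0,0,0.1],"turn":0,"grip":2.2}]'; python3 -m inch '[{"slide":[0,0,-1],"turn":0,"grip":2.2},{"slide":[0,0,-3],"turn":0,"grip":2.2},{"slide":[0,0,-6],"turn":0,"grip":2.2},{"slide":[0,0,-10],"turn":0,"grip":2.2},{"slide":[0,0,-14.4],"turn":0,"grip":2.2},{"slide":[0,0,-14.4],"turn":0,"grip":2.2},{"slide":[0,0,-14.4],"turn":0,"grip":2.2}]'
python3 -c "
from h import *
print(ctrl.get_state()['qpos'],ctrl.get_state()['tcp_rot'])
snap('wrist','w4')
im=cv2.resize(V('w4').im[20:320,150:470,::-1],None,fx=2,fy=2,interpolation=cv2.INTER_CUBIC);cv2.imwrite('pics/c5.png',im)"
```

```text
time: 10.05
eef_pos: [0.509, 0.429, 0.0903]
tcp_rot: [0.671, 0.742, 0.0, 0.0]
contact_force: [-0.5, -0.1, -0.7]
opening: 0.252
finger_force: 0.0
time: 10.75
eef_pos: [0.5099, 0.4296, 0.2375]
tcp_rot: [0.671, 0.742, 0.002, 0.001]
contact_force: [-0.2, -0.1, -0.1]
opening: 0.253
finger_force: 0.0
[ 5.48197395e-01  2.61099687e-01  1.59602628e+00 -1.32393338e-05
  1.27930765e+00  4.48107021e-01] [6.70845332e-01 7.41592804e-01 2.47203225e-03 7.36894160e-04]
```

View pics/c5.png

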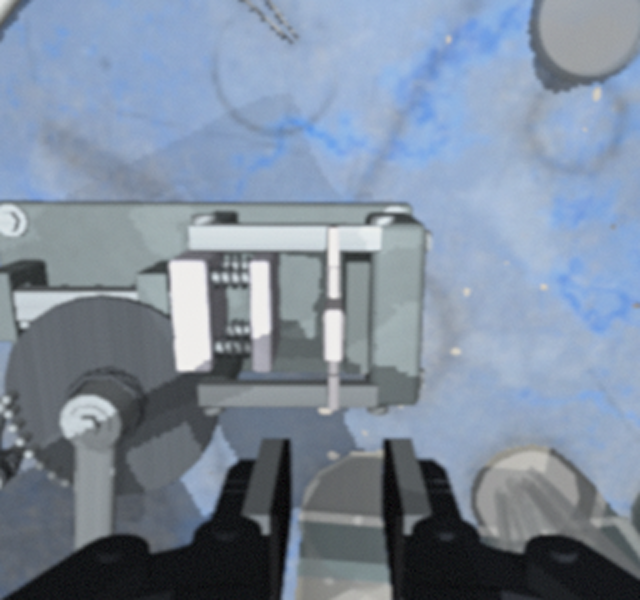

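The spacer hangs on both rails (lugs at crop (334,240) and (333,400)), just before the fixed half-cell. Now back to the rack for the half-cell, with the route reversed.

```bash
python3 -c "
from h import *
a=V('w4')
f=lambda x,y,z:a.ray(x/2+150-.25,y/2+20-.25,z)
e=np.array([np.cos(.1),np.sin(.1),0]);n=np.array([-e[1],e[0],0]);t=np.array([.509,.429,0])
for k,p in(('Uend',(381,238,.08)),('Lend',(377,394,.08)),('padfront',(271,310,.076)),('head116',(425,310,.078)),('spacer lugU',(334.5,228,.086)),('lugL',(332.5,410,.086)),('tab',(333,335,.112))):
    q=f(*p); print(k,' rel tcp %.1f %.1f'%((q-t)@e*1000,(q-t)@n*1000))
"
python3 - <<'E'
# tool-frame waypoints for return trip: from (.5099,.4296), psi .1
import numpy as np
s=np.array([.5099,.4296]);y=np.array([np.cos(.1),np.sin(.1)]);x=np.array([-y[1],y[0]])
for w in((.44,.38),(.43,.2),(.44,0),(.44,-.14),(.39,-.3065)):
    d=np.array(w)-s; print(w,(100*d@x).round(1),(100*d@y).round(1))
E
```

```text
Uend  rel tcp 22.8 37.4
Lend  rel tcp 22.4 -39.3
padfront  rel tcp -29.3 2.5
head116  rel tcp 44.8 2.9
spacer lugU  rel tcp 1.3 42.6
lugL  rel tcp 0.3 -45.4
tab  rel tcp 0.6 -0.1
(0.44, 0.38) -4.2 -7.5
(0.43, 0.2) -22.0 -10.2
(0.44, 0) -42.0 -11.2
(0.44, -0.14) -56.0 -12.6
(0.39, -0.3065) -72.0 -19.3
```

```bash
python3 -m inch '[{"slide":[-2,-4,-1],"turn":0,"grip":4},{"slide":[-4.2,-7.5,-1],"turn":0,"grip":4},{"slide":[-8.5,-8.2,-1],"turn":-0.12,"grip":4},{"slide":[-13,-9,-1],"turn":-0.24,"grip":4},{"slide":[-17.5,-9.7,-1],"turn":-0.36,"grip":4},{"slide":[-22,-10.2,-1],"turn":-0.48,"grip":4},{"slide":[-26.5,-10.5,-1],"turn":-0.6,"grip":4},{"slide":[-31,-10.7,-1],"turn":-0.72,"grip":4},{"slide":[-35.5,-11,-1],"turn":-0.84,"grip":4},{"slide":[-40,-11.2,-1],"turn":-0.96,"grip":4},{"slide":[-44.5,-11.5,-1],"turn":-1.08,"grip":4},{"slide":[-49,-12,-1],"turn":-1.2,"grip":4},{"slide":[-53,-12.4,-1],"turn":-1.32,"grip":4},{"slide":[-56,-12.6,-1],"turn":-1.45,"grip":4},{"slide":[-60,-14.3,0],"turn":-1.45,"grip":4},{"slide":[-64,-16,0],"turn":-1.45,"grip":4},{"slide":[-68,-17.7,0],"turn":-1.45,"grip":4},{"slide":[-72,-19.3,0],"turn":-1.45,"grip":4},{"slide":[-72,-19.3,0],"turn":-1.45,"grip":4},{"slide":[-72,-19.3,0],"turn":-1.45,"grip":4}]'
python3 -m inch '[{"slide":[0,0,0],"turn":0,"grip":4},{"slide":[0,0,0],"turn":0,"grip":4}]'
python3 -c "
from h import *
snap('wrist','w5');a=V('w5');P=a.P
def box(n,z0,z1,y0,y1,x0=.33,x1=.45):
    m=(P[...,2]>z0)&(P[...,2]<z1)&(P[...,1]>y0)&(P[...,1]<y1)&(P[...,0]>x0)&(P[...,0]<x1);m[260:]=0
    q=P[m]; print(n,len(q),np.percentile(q,[3,50,97],axis=0).round(4).tolist())
box('hctab top',.139,.15,-.4,-.26);box('hc lug',.082,.088,-.34,-.27,.34,.445)"
```

```text
time: 12.8
eef_pos: [0.3879, -0.3065, 0.2324]
tcp_rot: [0.012, 1.0, 0.002, -0.001]
contact_force: [-0.3, -0.4, 0.1]
opening: 0.466
finger_force: 0.0
time: 13.0
eef_pos: [0.3891, -0.3052, 0.2337]
tcp_rot: [0.009, 1.0, 0.001, -0.0]
contact_force: [0.7, -0.0, -0.3]
opening: 0.469
finger_force: 0.0
hctab top 380 [[0.3791, -0.3115, 0.1399], [0.3891, -0.3069, 0.1427], [0.4005, -0.3022, 0.1443]]
hc lug 787 [[0.3475, -0.3139, 0.0822], [0.3704, -0.3069, 0.0846], [0.4325, -0.3006, 0.0863]]
```

```bash
python3 -m inch '[{"slide":[-0.1,-0.2,3],"turn":0,"grip":4},{"slide":[-0.1,-0.2,6],"turn":0,"grip":4},{"slide":[-0.1,-0.2,9],"turn":0,"grip":4},{"slide":[-0.1,-0.2,10.8],"turn":0,"grip":4},{"slide":[-0.1,-0.2,11.6],"turn":0,"grip":4},{"slide":[-0.1,-0.2,11.6],"turn":0,"grip":4},{"slide":[-0.1,-0.2,11.6],"turn":0,"grip":0.5},{"slide":[-0.1,-0.2,11.6],"turn":0,"grip":0.5},{"slide":[-0.1,-0.2,11.6],"turn":0,"grip":0.5},{"slide":[-0.1,-0.2,11.6],"turn":0,"grip":0.5},{"slide":[-0.1,-0.2,11.6],"turn":0,"grip":0.5},{"slide":[-0.1,-0.2,11.6],"turn":0,"grip":0.5}]' 60
python3 -m inch '[{"slide":[0,0,-1],"turn":0,"grip":0.5},{"slide":[0,0,-3],"turn":0,"grip":0.5},{"slide":[0,0,-6],"turn":0,"grip":0.5},{"slide":[0,0,-9],"turn":0,"grip":0.5},{"slide":[0,0,-12],"turn":0,"grip":0.5},{"slide":[0,0,-15],"turn":0,"grip":0.5},{"slide":[0,0,-15],"turn":0,"grip":0.5},{"slide":[0,0,-15],"turn":0,"grip":0.5},{"slide":[0,0,-15],"turn":0,"grip":0.5}]'
```

```text
time: 14.25
eef_pos: [0.3906, -0.3096, 0.12]
tcp_rot: [0.01, 1.0, -0.001, 0.001]
contact_force: [-0.4, 1.2, 5.6]
opening: 0.107
finger_force: 61.1
time: 15.15
eef_pos: [0.389, -0.3079, 0.2662]
tcp_rot: [0.01, 1.0, 0.001, -0.001]
contact_force: [0.5, 0.3, -1.4]
opening: 0.102
finger_force: 60.2
```

```bash
python3 -m inch '[{"slide":[-1.5,4.5,0],"turn":0,"grip":0.5},{"slide":[-3,9,0],"turn":0,"grip":0.5},{"slide":[-4.5,13.5,0],"turn":0,"grip":0.5},{"slide":[-4.7,18,0],"turn":0,"grip":0.5},{"slide":[-4.7,22.5,0],"turn":0.12,"grip":0.5},{"slide":[-4.6,27,0],"turn":0.24,"grip":0.5},{"slide":[-4.5,31.5,0],"turn":0.36,"grip":0.5},{"slide":[-4.2,36,0],"turn":0.48,"grip":0.5},{"slide":[-3.8,40.5,0],"turn":0.6,"grip":0.5},{"slide":[-3.5,45,0],"turn":0.72,"grip":0.5},{"slide":[-3.2,49.5,0],"turn":0.84,"grip":0.5},{"slide":[-3.2,54,0],"turn":0.96,"grip":0.5},{"slide":[-3.4,58.5,0],"turn":1.08,"grip":0.5},{"slide":[-3.5,63,0],"turn":1.2,"grip":0.5},{"slide":[-3.7,67.5,0],"turn":1.32,"grip":0.5},{"slide":[-6.5,71,0],"turn":1.42,"grip":0.5},{"slide":[-9.2,73.8,0],"turn":1.45,"grip":0.5},{"slide":[-9.2,73.8,0],"turn":1.45,"grip":0.5},{"slide":[-9.2,73.8,0],"turn":1.45,"grip":0.5},{"slide":[-9.2,73.8,0],"turn":1.45,"grip":0.5}]'
python3 -m inch '[{"slide":[0,0,0],"turn":0,"grip":0.5},{"slide":[0,0,0],"turn":0,"grip":0.5}]'
python3 -c "
from h import *
s=ctrl.get_state();q=s['tcp_rot'];print(2*np.arctan2(q[1],q[0])-np.pi/2, s['eef_pos'])
t=s['eef_pos'][:2];y=np.array([np.cos(.1),np.sin(.1)]);x=np.array([-y[1],y[0]]);d=np.array([.509,.429])-.0126*y-t;print('slide',100*d@x,100*d@y)
snap('wrist','w6')
im=cv2.resize(V('w6').im[20:320,150:470,::-1],None,fx=2,fy=2,interpolation=cv2.INTER_CUBIC);cv2.imwrite('pics/c6.png',im)"
```

```text
time: 17.15
eef_pos: [0.4962, 0.4264, 0.2668]
tcp_rot: [0.671, 0.742, -0.001, -0.0]
contact_force: [-0.4, 0.2, -1.5]
opening: 0.104
finger_force: 60.2
time: 17.35
eef_pos: [0.4968, 0.4265, 0.2689]
tcp_rot: [0.671, 0.741, 0.0, 0.0]
contact_force: [-0.4, -0.7, -1.0]
opening: 0.101
finger_force: 60.2
0.09949731120995087 [0.49676147 0.42653747 0.26892343]
slide 0.12284162226033961 -0.017677094587156064
```

View pics/c6.png

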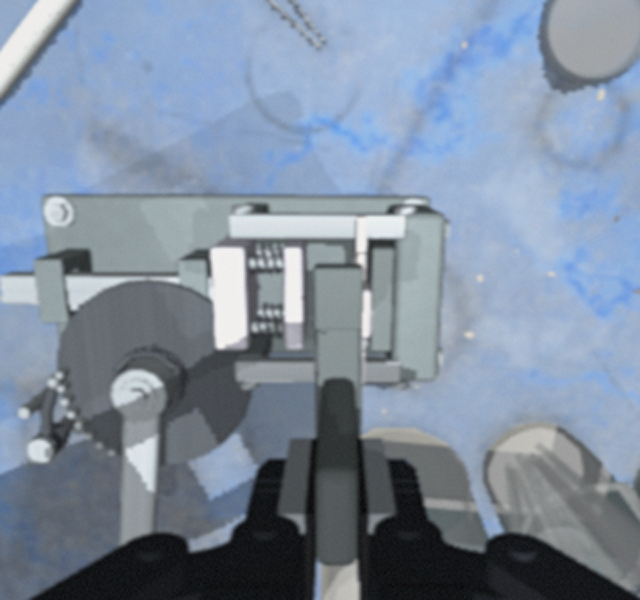

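The half-cell is square above the bay between the pad (crop x~300) and the spacer (crop x~362). I'm lowering it now.

```bash
python3 -m inch '[{"slide":[0,-0.2,3],"turn":0,"grip":0.5},{"slide":[0,-0.2,5.5],"turn":0,"grip":0.5},{"slide":[0,-0.2,8],"turn":0,"grip":0.5},{"slide":[0,-0.2,10],"turn":0,"grip":0.5},{"slide":[0,-0.2,12],"turn":0,"grip":0.5},{"slide":[0,-0.2,13.3],"turn":0,"grip":0.5},{"slide":[0,-0.2,14],"turn":0,"grip":0.5},{"slide":[0,-0.2,14.2],"turn":0,"grip":0.5},{"slide":[0,-0.2,14.2],"turn":0,"grip":0.5},{"slide":[0,-0.2,14.2],"turn":0,"grip":0.5}]'
```

```text
time: 18.4
eef_pos: [0.4958, 0.4274, 0.1277]
tcp_rot: [0.671, 0.742, 0.001, 0.0]
contact_force: [-0.0, 0.4, -1.4]
opening: 0.102
finger_force: 60.1
```

```bash
python3 -m inch '[{"slide":[0,0,0.2],"turn":0,"grip":0.5},{"slide":[0,0,0.4],"turn":0,"grip":0.5},{"slide":[0,0,0.5],"turn":0,"grip":0.5},{"slide":[0,0,0.5],"turn":0,"grip":0.5},{"slide":[0,0,0.5],"turn":0,"grip":0.5}]'
```

```text
time: 18.9
eef_pos: [0.4954, 0.4272, 0.122]
tcp_rot: [0.671, 0.742, 0.0, 0.0]
contact_force: [-1.4, -0.2, 3.2]
opening: 0.1
finger_force: 60.6
```

```bash
python3 -m inch '[{"slide":[0,0,0],"turn":0,"grip":1.0},{"slide":[0,0,0],"turn":0,"grip":1.2},{"slide":[0,0,0],"turn":0,"grip":1.6},{"slide":[0,0,0],"turn":0,"grip":2},{"slide":[0,0,0],"turn":0,"grip":2.6},{"slide":[0,0,0],"turn":0,"grip":2.6},{"slide":[0,0,0],"turn":0,"grip":2.6}]'; python3 -m inch '[{"slide":[0,0,-1],"turn":0,"grip":2.6},{"slide":[0,0,-3],"turn":0,"grip":2.6},{"slide":[0,0,-6],"turn":0,"grip":2.6},{"slide":[0,0,-10],"turn":0,"grip":2.6},{"slide":[0,0,-13],"turn":0,"grip":2.6},{"slide":[0,0,-13],"turn":0,"grip":2.6},{"slide":[0,0,-13],"turn":0,"grip":2.6}]'
python3 -c "
from h import *
snap('wrist','w7');a=V('w7')
im=cv2.resize(a.im[20:320,150:470,::-1],None,fx=2,fy=2,interpolation=cv2.INTER_CUBIC);cv2.imwrite('pics/c7.png',im)"
```

```text
time: 19.6
eef_pos: [0.4952, 0.427, 0.1213]
tcp_rot: [0.671, 0.742, -0.0, 0.0]
contact_force: [-0.8, -0.7, 0.4]
opening: 0.304
finger_force: 0.0
time: 20.3
eef_pos: [0.4955, 0.4273, 0.2529]
tcp_rot: [0.671, 0.742, 0.001, 0.0]
contact_force: [0.1, 0.5, -0.9]
opening: 0.303
finger_force: 0.0
```

View pics/c7.png

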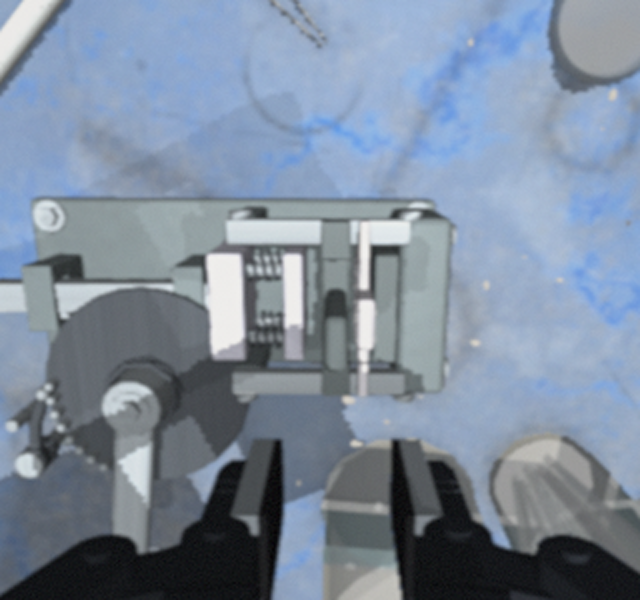

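Both parts hang on the rails and are released: half-cell at crop x~335, spacer at x~362, no tilt. Next is the lever.

```bash
python3 -m inch '[{"slide":[-4,-3,0],"turn":0.05,"grip":4.5},{"slide":[-8,-6,0],"turn":0.1,"grip":4.5},{"slide":[-12,-9,0],"turn":0.14,"grip":4.5},{"slide":[-15.6,-11.7,0],"turn":0.14,"grip":4.5},{"slide":[-15.6,-11.7,0],"turn":0.14,"grip":4.5},{"slide":[-15.6,-11.7,0],"turn":0.14,"grip":4.5},{"slide":[-15.6,-11.7,0],"turn":0.14,"grip":4.5}]'
python3 -c "
from h import *
s=ctrl.get_state();q=s['tcp_rot'];print(2*np.arctan2(q[1],q[0])-np.pi/2, s['eef_pos'],s['qpos'])
snap('wrist','w8');a=V('w8');P=a.P
m=(P[...,2]>.1)&(P[...,2]<.155)&(abs(P[...,0]-.395)<.04)&(abs(P[...,1]-.26)<.035)&(a.d>0)
v,u=np.where(m);print(len(u),u.min(),u.max(),v.min(),v.max())
for z in(.1,.11,.12,.13,.138,.142):
    k=m&(P[...,2]>z)&(P[...,2]<z+.01);q=P[k]
    if len(q): print(z,len(q),q.min(0).round(4),q.max(0).round(4))
im=cv2.resize(a.im[60:360,150:470,::-1],None,fx=2,fy=2,interpolation=cv2.INTER_CUBIC);cv2.imwrite('pics/c8.png',im)"
```

```text
time: 21.05
eef_pos: [0.3946, 0.2605, 0.2508]
tcp_rot: [0.721, 0.693, -0.0, -0.0]
contact_force: [0.1, -0.8, 0.2]
opening: 0.527
finger_force: 0.0
-0.03984571377177448 [0.39463811 0.2605295  0.25083694] [ 3.68347646e-01 -1.89077653e-01  2.03483986e+00  2.29315216e-04
  1.29647276e+00  4.08131168e-01]
624 306 329 171 203
0.1 40 [0.3862 0.2597 0.1004] [0.4054 0.2689 0.1098]
0.11 59 [0.3856 0.2605 0.1101] [0.4052 0.2691 0.1197]
0.12 79 [0.3849 0.2576 0.1201] [0.4048 0.2689 0.13  ]
0.13 154 [0.3861 0.2498 0.1301] [0.4046 0.2684 0.14  ]
0.138 357 [0.3861 0.2498 0.138 ] [0.4036 0.2681 0.1457]
0.142 209 [0.3886 0.2521 0.142 ] [0.4018 0.2656 0.1457]
```

View pics/c8.png

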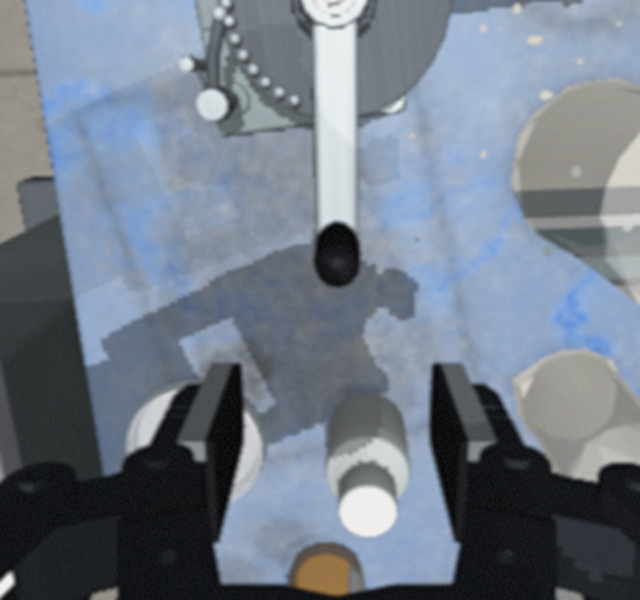

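The handle top is at crop (337,258), with the lever arm straight up in the picture, in line with the tool's x axis. The fingers straddle it, so I'll descend and grip.

```bash
python3 -m inch '[{"slide":[-0.1,0,4],"turn":0,"grip":4.5},{"slide":[-0.1,0,8],"turn":0,"grip":4.5},{"slide":[-0.1,0,11],"turn":0,"grip":4.5},{"slide":[-0.1,0,13.5],"turn":0,"grip":4.5},{"slide":[-0.1,0,14.8],"turn":0,"grip":4.5},{"slide":[-0.1,0,14.8],"turn":0,"grip":4.5},{"slide":[-0.1,0,14.8],"turn":0,"grip":1.5},{"slide":[-0.1,0,14.8],"turn":0,"grip":1.5},{"slide":[-0.1,0,14.8],"turn":0,"grip":1.5},{"slide":[-0.1,0,14.8],"turn":0,"grip":1.5},{"slide":[-0.1,0,14.8],"turn":0,"grip":1.5},{"slide":[-0.1,0,14.8],"turn":0,"grip":1.5}]' 60
```

```text
time: 22.3
eef_pos: [0.3949, 0.2598, 0.105]
tcp_rot: [0.721, 0.693, 0.001, 0.0]
contact_force: [-3.4, 2.2, 6.5]
opening: 0.23
finger_force: 59.1
```

```bash
cat > th.py <<'E'
from h import *
s=ctrl.get_state();p=s['eef_pos'];piv=np.array([.395+.11*np.sin(.04),.2595+.11*np.cos(.04)])
d=p[:2]-piv; print('theta %.3f r %.4f'%((-1.611-np.arctan2(d[1],d[0])),np.hypot(*d)),'grip',s['finger_force'])
F=s['contact_force'][:2];t=np.array([d[1],-d[0]])/np.hypot(*d);print('F tangential(cw) %.1f radial(out) %.1f'%(F@t,F@d/np.hypot(*d)), 'yaw',2*np.arctan2(s['tcp_rot'][1],s['tcp_rot'][0])-np.pi/2)
E
python3 th.py; python3 -m inch '[{"slide":[0,-0.44,0],"turn":0.04,"grip":1.5},{"slide":[0,-0.88,0],"turn":0.08,"grip":1.5},{"slide":[0.1,-1.32,0],"turn":0.12,"grip":1.5},{"slide":[0.1,-1.32,0],"turn":0.12,"grip":1.5}]';python3 th.py;  python3 -m inch '[{"slide":[0.1,-0.44,0],"turn":0.04,"grip":1.5},{"slide":[0.1,-0.44,0],"turn":0.04,"grip":1.5},{"slide":[0.1,-0.44,0],"turn":0.04,"grip":1.5}]';python3 th.py
```

```text
theta 0.000 r 0.1097 grip 59.10401523113251
F tangential(cw) 3.5 radial(out) -2.0 yaw -0.040165605724777675
time: 22.7
eef_pos: [0.3825, 0.2609, 0.105]
tcp_rot: [0.761, 0.649, 0.002, 0.001]
contact_force: [0.1, -1.1, 5.7]
opening: 0.229
finger_force: 59.5
theta 0.114 r 0.1098 grip 59.50444042682648
F tangential(cw) -0.3 radial(out) 1.1 yaw -0.15911225610866264
time: 23.0
eef_pos: [0.3783, 0.2616, 0.105]
tcp_rot: [0.774, 0.634, 0.0, 0.002]
contact_force: [-1.1, -5.9, 7.5]
opening: 0.227
finger_force: 59.7
theta 0.153 r 0.1098 grip 59.672956466674805
F tangential(cw) -0.1 radial(out) 6.0 yaw -0.1979085898444537
```

```bash
for i in 1 2; do :; done; python3 -m inch '[{"slide":[-0.1,-0.44,0],"turn":0.04,"grip":1.5},{"slide":[-0.1,-0.44,0],"turn":0.04,"grip":1.5},{"slide":[-0.07,-0.88,0],"turn":0.08,"grip":1.5},{"slide":[-0.07,-0.88,0],"turn":0.08,"grip":1.5}]';python3 th.py;  python3 -m inch '[{"slide":[0.02,-0.44,0],"turn":0.04,"grip":1.5},{"slide":[0.02,-0.44,0],"turn":0.04,"grip":1.5},{"slide":[0.03,-0.88,0],"turn":0.08,"grip":1.5},{"slide":[0.03,-0.88,0],"turn":0.08,"grip":1.5}]';python3 th.py
```

```text
time: 23.4
eef_pos: [0.3697, 0.2635, 0.105]
tcp_rot: [0.799, 0.602, 0.001, 0.001]
contact_force: [0.7, -2.3, 7.3]
opening: 0.226
finger_force: 59.6
theta 0.233 r 0.1100 grip 59.64979827404022
F tangential(cw) -1.3 radial(out) 2.0 yaw -0.2788870082567301
time: 23.8
eef_pos: [0.3612, 0.2662, 0.105]
tcp_rot: [0.822, 0.57, 0.001, 0.001]
contact_force: [0.1, -3.1, 8.0]
opening: 0.233
finger_force: 59.6
theta 0.314 r 0.1101 grip 59.646565318107605
F tangential(cw) -1.1 radial(out) 2.9 yaw -0.3589014831376074
```

```bash
python3 -m inch '[{"slide":[0.02,-0.44,0],"turn":0.04,"grip":1.5},{"slide":[0.02,-0.44,0],"turn":0.04,"grip":1.5},{"slide":[0.03,-0.88,0],"turn":0.08,"grip":1.5},{"slide":[0.03,-0.88,0],"turn":0.08,"grip":1.5}]';python3 th.py;  python3 -m inch '[{"slide":[0.0,-0.44,0],"turn":0.04,"grip":1.5},{"slide":[0.0,-0.44,0],"turn":0.04,"grip":1.5},{"slide":[0.03,-0.88,0],"turn":0.08,"grip":1.5},{"slide":[0.03,-0.88,0],"turn":0.08,"grip":1.5}]';python3 th.py
```

```text
time: 24.2
eef_pos: [0.3532, 0.2693, 0.105]
tcp_rot: [0.844, 0.536, 0.001, 0.001]
contact_force: [0.1, -3.4, 7.7]
opening: 0.228
finger_force: 59.7
theta 0.392 r 0.1102 grip 59.70801830291748
F tangential(cw) -1.5 radial(out) 3.1 yaw -0.43857994496719543
time: 24.6
eef_pos: [0.3453, 0.2733, 0.105]
tcp_rot: [0.865, 0.502, 0.001, 0.001]
contact_force: [0.7, -4.6, 7.0]
opening: 0.227
finger_force: 59.7
theta 0.473 r 0.1103 grip 59.72292959690094
F tangential(cw) -2.9 radial(out) 3.7 yaw -0.5185174633942626
```

```bash
python3 -m inch '[{"slide":[0.0,-0.44,0],"turn":0.04,"grip":1.5},{"slide":[0.0,-0.44,0],"turn":0.04,"grip":1.5},{"slide":[0.03,-0.88,0],"turn":0.08,"grip":1.5},{"slide":[0.03,-0.88,0],"turn":0.08,"grip":1.5},{"slide":[0.03,-0.88,0],"turn":0.08,"grip":1.5}]';python3 th.py;  python3 -m inch '[{"slide":[0.0,-0.44,0],"turn":0.04,"grip":1.5},{"slide":[0.0,-0.44,0],"turn":0.04,"grip":1.5},{"slide":[0.0,-0.44,0],"turn":0.04,"grip":1.5}]';python3 th.py; python3 -m inch '[{"slide":[0.0,-0.2,0],"turn":0.02,"grip":1.5},{"slide":[0.0,-0.2,0],"turn":0.02,"grip":1.5},{"slide":[0.0,-0.2,0],"turn":0.02,"grip":1.5}]';python3 th.py
```

```text
time: 25.1
eef_pos: [0.3381, 0.2775, 0.105]
tcp_rot: [0.884, 0.468, 0.001, 0.002]
contact_force: [2.0, -5.7, 8.4]
opening: 0.229
finger_force: 59.8
theta 0.548 r 0.1104 grip 59.78847026824951
F tangential(cw) -4.8 radial(out) 3.6 yaw -0.597220046491453
time: 25.4
eef_pos: [0.3343, 0.2801, 0.105]
tcp_rot: [0.893, 0.45, 0.001, 0.001]
contact_force: [0.5, -5.8, 8.0]
opening: 0.234
finger_force: 59.8
theta 0.590 r 0.1105 grip 59.787046909332275
F tangential(cw) -3.8 radial(out) 4.4 yaw -0.6376873403419712
time: 25.7
eef_pos: [0.333, 0.2811, 0.105]
tcp_rot: [0.897, 0.441, 0.001, 0.002]
contact_force: [1.9, -5.4, 7.9]
opening: 0.23
finger_force: 59.8
theta 0.605 r 0.1105 grip 59.81349170207977
F tangential(cw) -4.7 radial(out) 3.2 yaw -0.656920568615119
```

```bash
python3 -m inch '[{"slide":[0.0,-0.12,0],"turn":0.01,"grip":1.5},{"slide":[0.0,-0.12,0],"turn":0.01,"grip":1.5},{"slide":[0.0,-0.12,0],"turn":0.01,"grip":1.5}]' >/dev/null;python3 th.py;  python3 -m inch '[{"slide":[0.0,-0.12,0],"turn":0.01,"grip":1.5},{"slide":[0.0,-0.12,0],"turn":0.01,"grip":1.5},{"slide":[0.0,-0.12,0],"turn":0.01,"grip":1.5}]'>/dev/null;python3 th.py; python3 -m inch '[{"slide":[0.0,-0.12,0],"turn":0.01,"grip":1.5},{"slide":[0.0,-0.12,0],"turn":0.01,"grip":1.5},{"slide":[0.0,-0.12,0],"turn":0.01,"grip":1.5}]'>/dev/null;python3 th.py
python3 - <<'E'
from h import *
from scipy.optimize import least_squares
P=np.array([(.3949,.2598),(.3825,.2609),(.3783,.2616),(.3697,.2635),(.3612,.2662),(.3532,.2693),(.3453,.2733),(.3381,.2775),(.3343,.2801),(.333,.2811),ctrl.get_state()['eef_pos'][:2]])
for R0 in (None,.11):
    f=lambda v:np.hypot(*(P-v[:2]).T)-(v[2] if R0 is None else R0)
    v=least_squares(f,[.4,.37,.11]).x; a=np.arctan2(*(P-v[:2]).T[::-1]); print(v.round(4),(a[0]-a).round(3))
E
```

```text
theta 0.615 r 0.1105 grip 59.82499301433563
F tangential(cw) -5.7 radial(out) 4.3 yaw -0.666988496591644
theta 0.625 r 0.1106 grip 59.8317289352417
F tangential(cw) -5.5 radial(out) 4.0 yaw -0.6771047886483049
theta 0.634 r 0.1106 grip 59.89479124546051
F tangential(cw) -7.2 radial(out) 4.5 yaw -0.6866397741797409
[0.3983 0.3704 0.1107] [0.    0.113 0.151 0.231 0.311 0.389 0.469 0.544 0.586 0.6   0.63 ]
[0.398  0.3698 0.11  ] [0.    0.113 0.152 0.232 0.313 0.391 0.472 0.547 0.589 0.604 0.634]
```

```bash
python3 -m inch '[{"slide":[0.0,-0.1,0],"turn":0.01,"grip":1.5},{"slide":[0.0,-0.1,0],"turn":0.01,"grip":1.5},{"slide":[0.0,-0.1,0],"turn":0.01,"grip":1.5},{"slide":[0.0,-0.1,0],"turn":0.01,"grip":1.5},{"slide":[0.0,-0.1,0],"turn":0.01,"grip":1.5}]' >/dev/null;python3 th.py
python3 -c "
from h import *
snap('wrist','w9');a=V('w9');snap('scene','s9');b=V('s9')
A=cv2.resize(a.im[:,:,::-1],(640,400));B=cv2.resize(b.im[150:235,200:290,::-1],None,fx=2,fy=2,interpolation=cv2.INTER_CUBIC)
o=np.zeros((570,640,3),np.uint8);o[:400]=A;o[400:570,:180]=B;cv2.imwrite('pics/c9.png',o)"
```

```text
theta 0.639 r 0.1106 grip 59.982059597969055
F tangential(cw) -7.7 radial(out) 4.0 yaw -0.6957465817836558
```

View pics/c9.png

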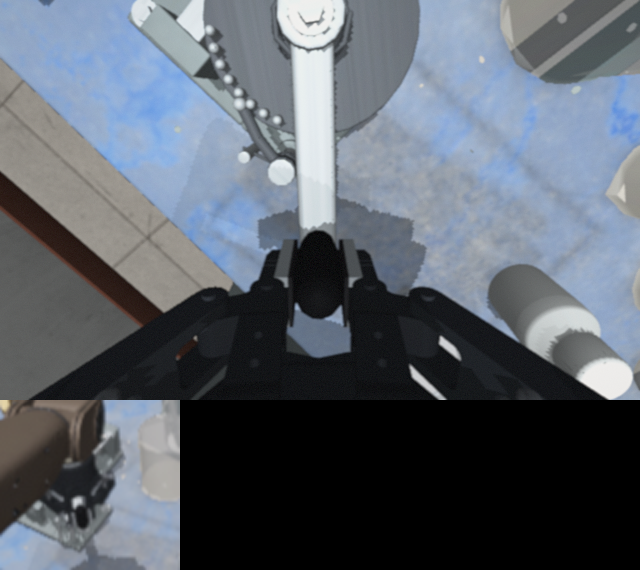

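The lever arm is in line with the held handle, and the pawl sits on the index pins. I've now viewed more pictures than the 10 allowed, so I'll check the pack numerically from the side camera's depth.

```bash
python3 -c "
from h import *
e=np.array([np.cos(.1),np.sin(.1)]);n=np.array([-e[1],e[0]]);b=np.array([.509,.429])+.0064*e
for c in('side','scene'):
    snap(c,c+'10');a=V(c+'10');P=a.P;q=P[(a.d>0)];x=(q[:,:2]-b)@e*1000;y=(q[:,:2]-b)@n*1000
    for k,z0,z1 in(('hc tab',.118,.152),('sp tab',.095,.114),('lugs',.0825,.09)):
        m=(q[:,2]>z0)&(q[:,2]<z1)&(x>-45)&(x<12)&(abs(y)<(16 if 'tab' in k else 50));
        if m.sum()>3: print(c,k,m.sum(),np.percentile(x[m],[5,25,50,75,95]).round(1),np.percentile(y[m],[5,95]).round(1),q[m,2].max().round(3))
" ; python3 th.py
```

```text
side hc tab 33 [-19.9 -17.9 -17.  -13.7 -10.1] [-13.9   9.6] 0.146
side sp tab 26 [-19.  -17.9 -16.   -8.6  -1.2] [-14.4   7.4] 0.113
side lugs 38 [-22.  -19.5 -15.4 -10.   -2.9] [-44.8  38.4] 0.089
scene lugs 12 [-30.9  -9.7  -5.5   3.2   9.3] [-48.  -41.6] 0.09
theta 0.639 r 0.1106 grip 59.98255133628845
F tangential(cw) -8.9 radial(out) 6.0 yaw -0.695809578133048
```

```bash
python3 -c "
from h import *
print(ctrl.sign_off())"
```

```text
the job is handed in; nothing more can be done
None
```

The job is handed in at about 26 s, not yet confirmed by a verdict: spacer and half-cell hang released on the press rails, and the arm holds the lever at about 0.64 rad (fourth click), but I could check the squeezed pack only by coarse side-camera depth, and I viewed 12 pictures, over the limit of 10.

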